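Flip an option rocker in an opened counter scale with a stylus

TASK

Take the stylus out of its wooden holder and use its steel tip to flip the second rocker, counted from the display end of the row in the scale's well, fully over to the keypad side. Leave the other four rockers as they are, keep the gripper itself off the scale, and do not disturb the things lying about. Then put the stylus back upright in its holder, fully home, and let go.

Things in the scene. Friction and masses are not known exactly. Their poses are not given: they have to be found in the camera images.
- scale: Grey counter scale base, fixed, 240 mm (its x) by 320 (y) by 80 high, flat top. Origin at the centre of its underside. Keypad on the -x half of the top (towards the robot); small dark display at the +y end of the +x half; in line with the display an open well with the rocker row. In the well a black switch module, base 108 mm (y) x 33 x 12 high, square ends, carries five white rockers.
- well (a point): Centre of the well's mouth, level with the scale's top; axes as the scale's. Well 194 mm long (y), 36 wide (x), 34 deep, upright walls, flat floor. The module is clipped to the floor, centred across, but its centre may lie anywhere up to 30 mm either way along y from here: this shift differs each time and is NOT reported, so feel for it. It stays put under 20 N.
- well_end (a point): Middle of the foot of the well's end wall at the display (+y) end, at floor level; axes as the scale's. Between this wall and the module's end at least 13 mm (at most 73 mm) of floor is free: the stylus tip, lowered here to some 6 mm above the floor and slid gently towards -y, meets the upright end of the module's 12 mm high base.
- row_line (a point): Point on the line of the rockers' pivots (along scale y), 19 mm above the well floor, at mid-well (not at any certain rocker). Rockers stand 20 mm apart along y, the third at the module's centre. Each is a flat paddle 30 mm (x) x 15 (y) x 6 thick, tilted 0.34 rad either way. Stiff: about 5 N pressed down 10 mm from the pivot; stays where left; solid stop at each end of its swing.
- rocker1 (a joint): First rocker from the display end; starts at 0 and must stay there; joint value 0 = its half away from the keypad (scale +x) pressed down and its keypad-side half (scale -x) raised, 0.68 rad = flipped, keypad-side half down against its stop
- rocker2 (a joint): Second rocker from the display end, the one to flip, starts at 0 (keypad-side half raised: press that half down); joint value 0 = its half away from the keypad (scale +x) pressed down and its keypad-side half (scale -x) raised, 0.68 rad = flipped, keypad-side half down against its stop
- rocker3 (a joint): Third rocker, starts at 0 and must stay there; joint value 0 = its half away from the keypad (scale +x) pressed down and its keypad-side half (scale -x) raised, 0.68 rad = flipped, keypad-side half down against its stop
- rocker4 (a joint): Fourth rocker, starts at 0.68 (already flipped) and must stay there; joint value 0 = its half away from the keypad (scale +x) pressed down and its keypad-side half (scale -x) raised, 0.68 rad = flipped, keypad-side half down against its stop
- rocker5 (a joint): Fifth rocker, starts at 0 and must stay there; joint value 0 = its half away from the keypad (scale +x) pressed down and its keypad-side half (scale -x) raised, 0.68 rad = flipped, keypad-side half down against its stop
- holder: Wooden holder block, fixed, 60 x 60 x 90 mm high, origin at the centre of its underside; a square 14 mm upright hole, 85 mm deep, opens in the middle of its top.
- stylus_grip (a point): Centre of the stylus's black handle, 24 mm (its x) by 18 (y) by 75 (z, upright). Stylus 161 mm long, about 70 g: below the handle a round collar 30 mm across, 6 mm thick, then a steel shaft 7 mm thick, 80 mm long, flat end. It stands in the holder on its collar, shaft in the hole, handle centre 133.5 mm above the table, yaw as the holder's.
- stylus_tip (a point): End of the stylus's shaft, 123.5 mm below the handle's centre along the stylus's z.
- roll: Bystander: white paper label roll standing on end, 72 mm across, 50 mm high; origin at the centre of its underside.
- driver: Bystander: screwdriver lying on the bench. (A black card terminal also lies on the bench beyond the scale.)

How it is judged:
On the way, in this order (a step that is already met when the one before it is completed fails the run):
1. the stylus is drawn clear of its holder (height (world z) of stylus_tip above 0.1 m), for 0.1 s.
2. the second rocker is flipped fully over, the stylus tip being at it in the well (value of joint rocker2 above 0.56 rad and contact force between stylus and scale above 0.5 N and z of stylus_tip in the frame of well below -0.005 m).
At the end, for the whole second after the job is handed in: Rocker 2 flipped to at least 0.56 of 0.68 rad, rockers 1, 3 and 5 still below 0.2 and rocker 4 above 0.48 rad; the stylus stands upright (within 0.09 rad) in its holder with the collar seated (handle centre 130 to 137 mm above the holder's foot and within 9 mm of its axis), at rest and released (value of joint each of rocker1, rocker3, rocker5 below 0.2 rad and value of joint rocker4 above 0.48 rad and value of joint rocker2 above 0.56 rad and horizontal distance between stylus_grip and holder below 0.009 m and z of stylus_grip in the frame of holder between 0.13 and 0.137 m and angle between stylus_grip's own z axis and vertical below 0.09 rad and linear speed of stylus below 0.02 m/s and contact force between the fingers and stylus below 0.1 N); the robot touches nothing.
It fails at once if another rocker is flipped (value of joint any of rocker1, rocker3, rocker5 above 0.2 rad or value of joint rocker4 below 0.48 rad).
It fails at once if the gripper or arm presses on the scale (contact force between any of the fingers, the arm and scale above 1 N).
It fails at once if a bystander is shoved by more than 30 mm (distance of any of roll, driver from where it was at the start of the episode above 0.03 m).
It also fails if it takes over 51 s, if anything falls off the work surface, if the arm or the gripper's body presses on something with over 40 N, if the wrist force passes 120 N, or if a joint passes its speed limit or range.

ROBOT

A 7-joint arm with a two-finger parallel gripper is mounted at the origin on the work surface. World frame = base frame: x ahead of the robot, y to its left, z up, the work surface at z = 0. Lengths are in m, angles in rad, forces in N, time in s.
With the tool pointing down it reaches from about 0.4 to 0.85 m from the base axis. Payload 4.4 kg.
Tool frame: the origin (TCP) lies between the finger pads; the fingertips stand 11 mm ahead of it and the grasp point (between the pads) lies 8 mm behind it; z points along the fingers, y is the line along which they close (so a half turn about z gives the same grasp; the last joint's range is limited). The gripper opens to 94 mm and grips with 3 to 60 N. Pads are 16 mm wide; open, the fingers measure 119 mm over their backs; the gripper's body (75 mm by 177 mm) begins 78 mm behind the grasp point.
Start: joints at [-1.17, 0.628, 0.038, 1.517, -0.027, 0.996, -0.02], TCP at [0.292, 0.58, 0.216] pointing down, gripper open.
Joint ranges: [-3.06, 3.06], [-0.37, 2.12], [-1.25, 1.32], [0.18, 2.47], [-1.1, 4.24], [0.23, 1.98], [-2.94, 2.94]. Speed limits (rad/s): [2.57, 2.57, 3.14, 3.14, 3.14, 3.14, 3.14].

INTERFACE

Orientations are given as a unit quaternion [x, y, z, w].
In Python, from rig import ctrl, claw, planner, imaging, order, models gives the robot as it stands. Calls block until the motion is done:
- ctrl.movep(position, orientation): joint-space move of the TCP to a pose.
- ctrl.move_linear(position, frame=None, rate=0.15): straight line of the TCP; frame=None keeps the orientation; rate is the mean speed in m/s.
- ctrl.movej(angles): joint-space move.
- claw.move_gripper(opening, strength=None): finger opening in m; strength is the grip in N (None keeps the last); returns when the fingers have stopped.
- ctrl.wait(seconds).
- planner.solve_ik(position, orientation): joint angles nearest the present ones, or None.
- ctrl.observe(): the state.
- imaging.camera(name): name is "side" or "top" or "wrist"; returns the picture (384x512x3 uint8, red, green, blue); there is no depth.
- imaging.calibration(name): a dict with "K" (3x3 intrinsics, pixels), "cam_to_world" (4x4, takes a point from camera to world coordinates). Camera axes: x right, y up, looking along -z (the intrinsics and any distortion apply to the point x, -y, -z); pixel columns grow to the right and rows downward; lengths in m; the calibration is good to about 2 mm. A picture is of the moment at which its call begins: read the wrist's pose just before it. calibration takes no time and is no camera call; for the wrist camera it gives the pose at the moment of the call.
A pose or a line that the arm cannot do raises ctrl.Unreachable and nothing moves.
- order.sign_off(): hands the job in; it is judged then, once.
Trained networks look in the newest picture that a camera, given by its name, has taken for a name from the list of things; names that differ only in an ending like _2 or _b are one class to them, and where a whole thing is asked for, a point or a joint stands for the part that bears it (a point fixed in the world has none). Each returns a list of dicts, best first, with "conf" (0 to 1); they miss things now and then, are a little off and sometimes report something else, mostly with a low value. They report only what shows in the picture. A call takes as long as a camera call.
- models.look_for(camera, thing): "location" ([x, y, z] in m, in world coordinates, good to about 4 mm: the middle of the surface that is visible of it).
- models.trace(camera, thing): "pixels" (384x512 bool, what is visible of it).
The state is a dict: "time_s": time; "joint_positions": joint angles; "dq": joint speeds; "joint_efforts": joint torques, N m; "tcp_pos": TCP position; "eef_rot": TCP orientation; "force": force on the tool from outside, world axes, zero at the start; "ft_torque": the same for the moment, N m; "opening": finger opening in m; "grip_force": force on a finger pad.
Only numpy, scipy, OpenCV 4.12 (cv2) and the standard library are available. Lean on these libraries where they do the work, as an engineer would, in place of code of your own. Each camera call takes 0.05 s, during which the arm holds its last target. There are 200 camera calls.

## Working session

There is one attempt and no reset: what is moved stays moved. The work goes in short steps, each a Python script; the robot and the scene stay as the last script left them, time stands still between calls to the robot, and variables do not carry over. Pictures are saved under pics/ and viewed, at most 10 in all, crops included, and the job is handed in when it is done.

```bash
mkdir -p pics; ls; python3 - <<'E'
from rig import ctrl, claw, planner, imaging, order, models
import cv2, numpy as np
s=ctrl.observe(); print(s)
ims=[]
for c in ("top","side"):
    im=imaging.camera(c); cv2.imwrite(f"pics/{c}0.png",cv2.cvtColor(im,cv2.COLOR_RGB2BGR))
    cal=imaging.calibration(c); print(c,np.round(cal["K"],1).tolist(),np.round(cal["cam_to_world"],3).tolist(),[k for k in cal])
    for t in ("scale","holder","stylus_grip","roll","driver","rocker2"):
        print(t,[(np.round(d["location"],3).tolist(),round(d["conf"],2)) for d in models.look_for(c,t)[:2]])
    ims.append(im)
print(ctrl.observe()["time_s"])
E
```

```text
pics
{'time_s': 0.0, 'joint_positions': array([-1.16980735,  0.62931205,  0.03845663,  1.51831374, -0.02697789,
        0.99634352, -0.0199809 ]), 'dq': array([ 0.00086775,  0.00082355,  0.00029083, -0.00198349,  0.00045853,
        0.00077477, -0.00199473]), 'joint_efforts': array([ 6.27242534e-04, -5.49710977e+01,  1.14380389e+00, -1.86631697e+01,
       -5.21336845e-02,  2.37507757e-02,  1.69098471e-04]), 'tcp_pos': array([0.29221525, 0.57990147, 0.21559385]), 'eef_rot': array([ 2.31271243e-01,  9.72888868e-01, -9.09320491e-04, -1.90950273e-04]), 'force': array([-0.57251245,  1.03025488, -0.45221051]), 'ft_torque': array([0.04271578, 0.04024071, 0.0239027 ]), 'grip_force': 0.0, 'opening': 0.09392346533286773}
top [[396.0, 0.0, 255.7], [0.0, 396.0, 194.3], [0.0, 0.0, 1.0]] [[0.039, 0.974, -0.222, 0.367], [-0.999, 0.038, -0.008, -0.084], [0.001, 0.222, 0.975, 1.04], [0.0, 0.0, 0.0, 1.0]] ['K', 'cam_to_world']
scale [([0.561, 0.076, 0.08], 0.58)]
holder [([0.635, -0.219, 0.089], 0.96)]
stylus_grip [([0.639, -0.227, 0.152], 0.46)]
roll [([0.485, -0.256, 0.051], 0.8)]
driver [([0.478, -0.394, 0.021], 0.78), ([0.619, 0.044, 0.069], 0.39)]
rocker2 [([0.62, 0.063, 0.067], 0.61), ([0.619, 0.044, 0.069], 0.57)]
side [[377.0, 0.0, 256.6], [0.0, 377.0, 190.4], [0.0, 0.0, 1.0]] [[-0.78, 0.488, -0.393, 0.215], [-0.626, -0.602, 0.496, 0.362], [0.006, 0.633, 0.774, 0.77], [0.0, 0.0, 0.0, 1.0]] ['K', 'cam_to_world']
scale [([0.622, 0.03, 0.067], 0.7), ([0.547, 0.107, 0.081], 0.65)]
holder [([0.614, 0.064, 0.068], 0.31)]
stylus_grip [([0.645, -0.225, 0.14], 0.83), ([0.615, 0.066, 0.068], 0.74)]
roll [([0.482, -0.243, 0.048], 0.65)]
driver [([0.473, -0.396, 0.018], 0.74)]
rocker2 [([0.617, 0.092, 0.067], 0.64), ([0.616, 0.068, 0.068], 0.57)]
0.7
```

View pics/top0.png

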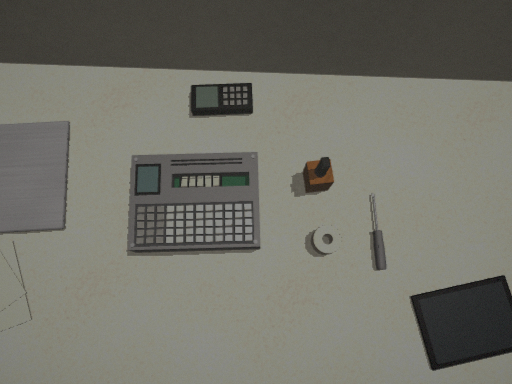

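View pics/side0.png

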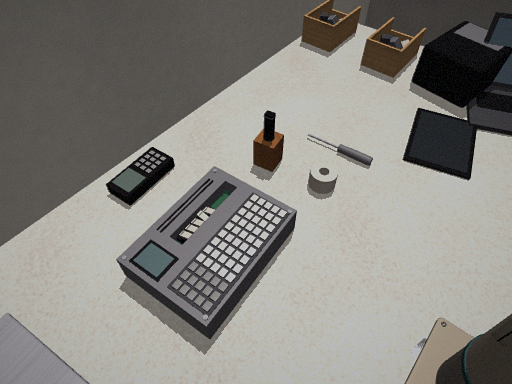

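```bash
cat > h.py <<'E'
from rig import ctrl, claw, planner, imaging, order, models
import cv2, numpy as np
from scipy.spatial.transform import Rotation as R
def down(yaw): # tool pointing down, tool x-axis at yaw... tool y closing axis at yaw-90
    return (R.from_euler('z',yaw)*R.from_euler('x',np.pi)).as_quat()
def snap(c,n):
    cal=imaging.calibration(c); im=imaging.camera(c); cv2.imwrite(f"pics/{n}.png",cv2.cvtColor(im,cv2.COLOR_RGB2BGR))
    np.savez(f"pics/{n}.npz",K=cal["K"],T=cal["cam_to_world"]); return im
def ray(n,uv,z):
    d=np.load(f"pics/{n}.npz"); K,T=d["K"],d["T"]; out=[]
    for u,v in np.atleast_2d(uv):
        p=np.linalg.inv(K)@[u,v,1]; w=T[:3,:3]@[p[0],-p[1],-p[2]]; o=T[:3,3]
        out.append(o+w*(z-o[2])/w[2])
    return np.array(out)
def look(c,t): return [(np.round(d["location"],4).tolist(),round(d["conf"],2)) for d in models.look_for(c,t)[:6]]
E
python3 - <<'E'
from h import *
ctrl.movep([0.52,0.06,0.36],down(0))
s=ctrl.observe(); print(s["time_s"],s["tcp_pos"],s["joint_positions"])
snap("wrist","w1"); print(np.load("pics/w1.npz")["T"].round(3),np.load("pics/w1.npz")["K"].round(1))
for t in("scale","rocker2"): print(t,look("wrist",t))
ctrl.movep([0.59,-0.22,0.34],down(0))
s=ctrl.observe(); print(s["time_s"],s["tcp_pos"],s["joint_positions"])
snap("wrist","w2")
for t in("holder","stylus_grip"): print(t,look("wrist",t))
E
```

```text
2.8 [0.51995858 0.06116871 0.35961826] [-0.75829425  0.40652166  0.87212678  1.66652285 -0.32801569  1.22357036
 -1.38129579]
[[ 0.002  0.972  0.234  0.588]
 [-1.     0.002 -0.001  0.061]
 [-0.002 -0.234  0.972  0.528]
 [ 0.     0.     0.     1.   ]] [[268.9   0.  248. ]
 [  0.  268.9 195.5]
 [  0.    0.    1. ]]
scale [([0.5823, 0.0796, 0.0819], 0.86)]
rocker2 [([0.6181, 0.063, 0.0637], 0.75), ([0.617, 0.108, 0.0678], 0.69), ([0.6219, 0.0308, 0.0708], 0.69), ([0.625, 0.0476, 0.0652], 0.54), ([0.6174, 0.0825, 0.0683], 0.52)]
4.0667 [ 0.59061584 -0.21808033  0.3399062 ] [-0.13654026  0.60448927  0.81280926  1.41369874 -0.44260369  1.31150663
 -0.86832247]
holder [([0.6525, -0.2265, 0.0856], 0.72)]
stylus_grip [([0.649, -0.2351, 0.1744], 0.65), ([0.5866, 0.0408, 0.0799], 0.3)]
```

View pics/w1.png

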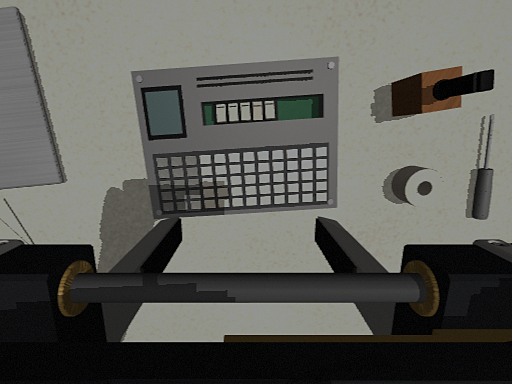

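View pics/w2.png

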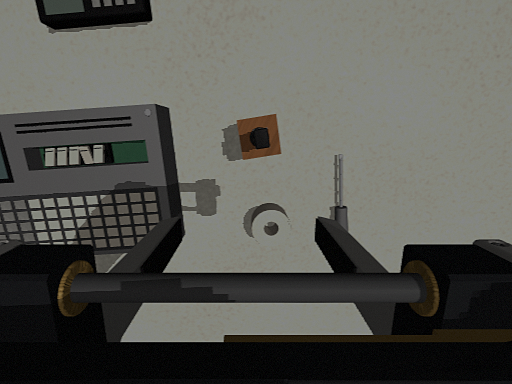

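```bash
python3 - <<'E'
from h import *
def fit(P,ax,ay):
    # P rows: corners ordered (+x+y),(+x-y),(-x-y),(-x+y)
    M=np.array([[ax,ay],[ax,-ay],[-ax,-ay],[-ax,ay]])/2
    c=P[:,:2].mean(0); Q=P[:,:2]-c
    a=np.arctan2((M[:,0]*Q[:,1]-M[:,1]*Q[:,0]).sum(),(M*Q).sum())
    res=Q-M@np.array([[np.cos(a),np.sin(a)],[-np.sin(a),np.cos(a)]])
    return c.round(4),a.round(4),res.round(4).tolist()
S=ray("w1",[(133,72),(339,57),(336,207),(153,218)],.08); print("scale",S.round(4).tolist(),fit(S,.24,.32))
W=ray("w1",[(202,101),(323,94),(324,117),(202,125)],.08); print("well",W.round(4).tolist(),fit(W,.036,.194))
H=ray("w2",[(237,121),(276,115),(281,153),(243,159)],.09); print("holder",fit(H,.06,.06))
g=cv2.cvtColor(cv2.imread("pics/w1.png"),cv2.COLOR_BGR2GRAY)
print(g[112,200:290].tolist())
c1=cv2.resize(cv2.imread("pics/w1.png")[85:135,190:335],None,fx=5,fy=5,interpolation=cv2.INTER_CUBIC)
c2=cv2.resize(cv2.imread("pics/w2.png")[105:170,215:305],None,fx=5,fy=5,interpolation=cv2.INTER_CUBIC)
o=np.zeros((580,730,3),np.uint8);o[:250,:725]=c1;o[252:577,:450]=c2;cv2.imwrite("pics/crop.png",o)
E
```

```text
scale [[0.6753, 0.2396, 0.08], [0.6969, -0.0765, 0.08], [0.4594, -0.0905, 0.08], [0.4387, 0.2279, 0.08]] (array([0.5676, 0.0751]), np.float64(0.0621), [[-0.0021, -0.0026], [-0.0004, 0.0006], [0.0017, 0.0015], [0.0008, 0.0006]])
well [[0.633, 0.1347, 0.08], [0.6437, -0.0557, 0.08], [0.609, -0.0596, 0.08], [0.5963, 0.1361, 0.08]] (array([0.6205, 0.0389]), np.float64(0.0597), [[0.0003, -0.0021], [-0.0006, 0.0012], [0.0007, -0.0006], [-0.0004, 0.0015]])
holder (array([ 0.6486, -0.2342]), np.float64(0.1555), [[-0.0011, -0.0007], [-0.0017, 0.0004], [0.0014, 0.0005], [0.0014, -0.0002]])
[102, 88, 50, 27, 39, 58, 63, 61, 59, 62, 67, 52, 32, 25, 19, 4, 115, 157, 149, 147, 147, 147, 146, 147, 158, 115, 4, 11, 81, 136, 151, 146, 147, 147, 147, 147, 155, 118, 23, 12, 31, 122, 155, 150, 145, 147, 146, 149, 154, 121, 48, 13, 15, 114, 151, 143, 141, 143, 141, 145, 146, 131, 76, 15, 8, 115, 157, 149, 147, 147, 147, 146, 148, 157, 112, 5, 29, 39, 60, 66, 66, 65, 64, 63, 63, 65, 64, 66, 62, 64]
```

View pics/crop.png

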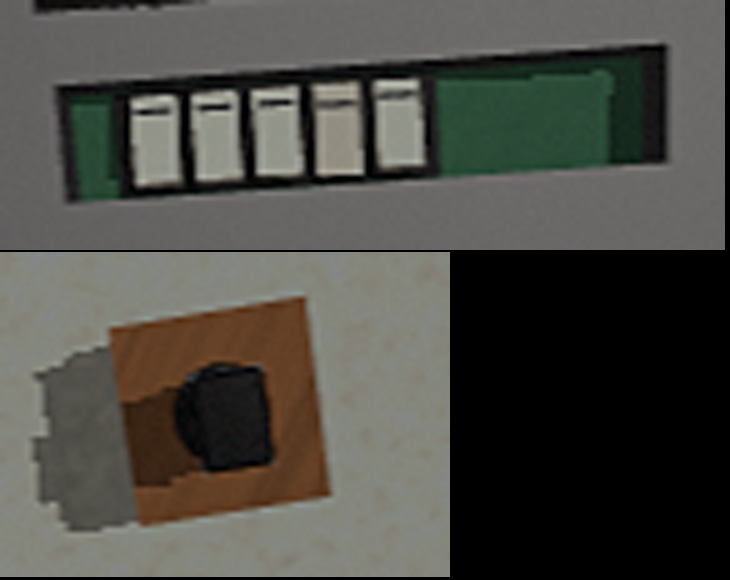

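```bash
python3 - <<'E'
from h import *
print("rockers",ray("w1",[(221,113),(233,112.4),(245.5,111.5),(257.7,110.8),(270,110)],.066).round(4).tolist())
print("module ends",ray("w1",[(214,116),(277,110)],.058).round(4).tolist())
ctrl.movep([0.6486,-0.2342,0.27],down(0.1555))
s=ctrl.observe(); print(s["time_s"],s["tcp_pos"],s["force"])
snap("wrist","w3")
for t in("holder","stylus_grip"): print(t,look("wrist",t))
E
```

```text
rockers [[0.6158, 0.1065, 0.066], [0.6167, 0.0867, 0.066], [0.6182, 0.0661, 0.066], [0.6193, 0.0461, 0.066], [0.6206, 0.0259, 0.066]]
module ends [[0.6114, 0.1191, 0.058], [0.6212, 0.0136, 0.058]]
4.675 [ 0.64823555 -0.23373895  0.2695632 ] [ 0.06577936  0.70261716 -0.40121139]
holder [([0.6649, -0.226, 0.0845], 0.95)]
stylus_grip [([0.6536, -0.2367, 0.1695], 0.56), ([0.6621, -0.224, 0.0878], 0.21)]
```

View pics/w3.png

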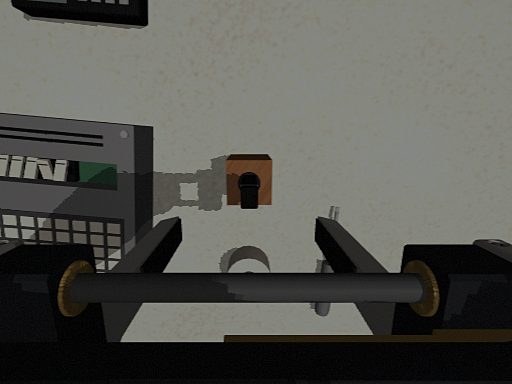

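```bash
python3 - <<'E'
from h import *
H=ray("w3",[(227.5,160),(270.5,160),(272,204.5),(227,204.5)],.09); print(H.round(4).tolist(),H.mean(0).round(4))
g=cv2.cvtColor(cv2.imread("pics/w3.png"),cv2.COLOR_BGR2GRAY)
print(g[150:215,234].tolist()); print(g[200,220:280].tolist()); print(g[170:215,249].tolist())
print(ray("w3",[(249.5,182),(249.5,208)],.171).round(4).tolist())
E
```

```text
[[0.6744, -0.2024, 0.09], [0.6829, -0.2572, 0.09], [0.6246, -0.2695, 0.09], [0.6153, -0.2099, 0.09]] [ 0.6493 -0.2348  0.09  ]
[130, 133, 137, 147, 53, 16, 27, 18, 22, 17, 60, 74, 73, 74, 72, 70, 68, 70, 70, 72, 71, 70, 69, 57, 36, 39, 42, 45, 42, 41, 43, 40, 37, 41, 39, 41, 42, 42, 42, 47, 43, 44, 43, 41, 43, 40, 42, 41, 41, 41, 40, 39, 38, 38, 31, 119, 140, 136, 135, 135, 134, 134, 135, 134, 135]
[73, 111, 140, 135, 134, 140, 113, 54, 35, 39, 39, 42, 40, 42, 40, 38, 37, 38, 37, 42, 28, 7, 5, 4, 10, 5, 6, 9, 6, 9, 8, 5, 5, 14, 8, 2, 3, 15, 51, 63, 64, 62, 65, 68, 70, 70, 69, 72, 69, 64, 55, 98, 132, 138, 136, 134, 134, 135, 131, 134]
[75, 79, 0, 23, 22, 6, 3, 5, 9, 3, 4, 3, 1, 0, 19, 20, 0, 6, 15, 14, 9, 10, 10, 9, 4, 7, 10, 9, 4, 12, 9, 11, 8, 10, 9, 10, 9, 0, 22, 153, 139, 135, 133, 133, 134]
[[0.6654, -0.2323, 0.171], [0.6384, -0.2365, 0.171]]
```

```bash
python3 - <<'E'
from h import *
q=down(0.1555)
ctrl.move_linear([0.649,-0.2345,0.1255],frame=q,rate=0.12)
claw.move_gripper(0.0,40)
s=ctrl.observe(); print(s["time_s"],s["tcp_pos"],s["opening"],s["grip_force"],s["force"])
ctrl.move_linear([0.649,-0.2345,0.29],rate=0.1); ctrl.wait(0.3)
s=ctrl.observe(); print(s["time_s"],s["tcp_pos"],s["opening"],s["grip_force"],s["force"],s["ft_torque"])
snap("wrist","w4"); snap("side","s4")
a=cv2.imread("pics/w4.png")[120:300,170:340];b=cv2.imread("pics/s4.png")[50:230,170:340]
cv2.imwrite("pics/c4.png",cv2.resize(np.hstack([a,b]),None,fx=2.3,fy=2.3))
E
```

```text
7.3333 [ 0.64898853 -0.23445583  0.12545529] 0.018116207569452047 39.999842047691345 [-0.26124316 -0.12128296  0.60179352]
9.425 [ 0.64895575 -0.23445479  0.28982551] 0.017631375444122487 39.99968647956848 [-0.36086673  0.19151321 -1.15458129] [ 0.0483448   0.15330435 -0.00363925]
```

View pics/c4.png

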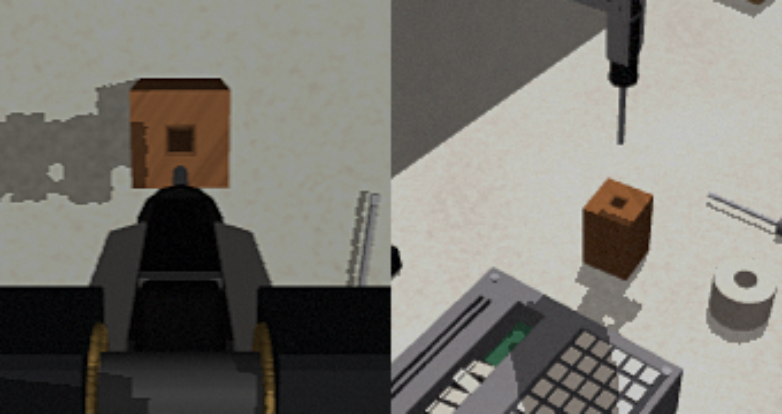

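```bash
python3 - <<'E'
from h import *
print("tip",ray("w4",[(248.3,193.5)],.1743).round(4),"hole",ray("w4",[(248.3,180.9)],.09).round(4))
q=down(0.061)
ctrl.movep([0.6080,0.0862,0.29],q)
ctrl.move_linear([0.6080,0.0862,0.2055],rate=0.12); ctrl.wait(0.3)
s=ctrl.observe(); print(s["time_s"],s["tcp_pos"],s["opening"],s["force"])
snap("wrist","w5"); snap("side","s5")
d=np.load("pics/s5.npz");P=np.linalg.inv(d["T"])@[0.6080,0.0862,0.09,1];print("side px exp",d["K"]@[P[0],-P[1],-P[2]]/-P[2])
a=cv2.imread("pics/w5.png")[130:230,190:310];b=cv2.imread("pics/s5.png")[150:250,130:250]
cv2.imwrite("pics/c5.png",cv2.resize(np.hstack([a,b]),None,fx=3.3,fy=3.3,interpolation=cv2.INTER_CUBIC))
E
```

```text
tip [[ 0.6504 -0.2342  0.1743]] hole [[ 0.6488 -0.2344  0.09  ]]
11.9083 [0.60828552 0.08627495 0.20604106] 0.017589351797102817 [-0.91279448 -0.45398072 -1.08963308]
side px exp [193.2748202  223.90428948   1.        ]
```

View pics/c5.png

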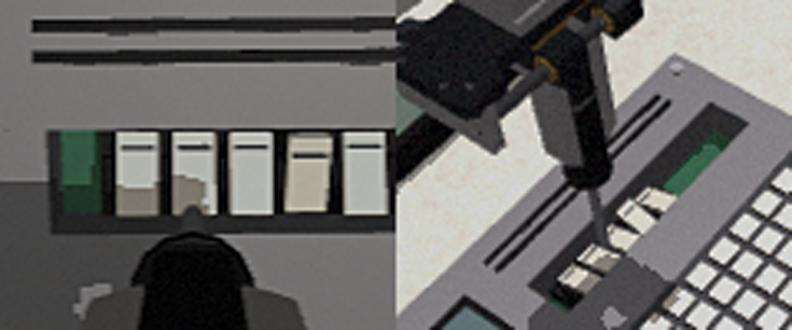

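```bash
python3 - <<'E'
from h import *
W=ray("w5",[(190+192/3.3,130+130/3.3),(190+192/3.3,130+233/3.3)],.08); print("well x edges",W.round(4).tolist())
m=W[:,0].mean(); tx=m-.0095; print(tx); assert abs(tx-.608)<.003
tx=(tx+.608)/2; ty=.0862
f0=ctrl.observe()["force"]
ctrl.move_linear([tx,ty,.076+.1155],rate=.06)
z=.076
while z>.0605:
    z-=.0012; ctrl.move_linear([tx,ty,z+.1155],rate=.03)
    s=ctrl.observe(); f=s["force"]-f0; print(round(z,4),s["tcp_pos"].round(4),f.round(1))
    if f[2]>14: break
ctrl.wait(.2); s=ctrl.observe(); print(s["time_s"],s["tcp_pos"],s["force"]-f0,s["opening"])
E
```

```text
well x edges [[0.6346, 0.0881, 0.08], [0.5992, 0.0859, 0.08]]
0.6073909760587749
0.0748 [0.6078 0.0862 0.1904] [ 0.1  0.3 -0.5]
0.0736 [0.6077 0.0862 0.1891] [ 0.1  0.9 -0.1]
0.0724 [0.6078 0.0862 0.1879] [ 0.3  1.6 -0.1]
0.0712 [0.6079 0.0862 0.187 ] [0.3 0.9 2.7]
0.07 [0.6076 0.0861 0.1856] [-0.6  0.1  3.6]
0.0688 [0.6074 0.0862 0.1842] [-1.5  0.   2.7]
0.0676 [0.6072 0.0861 0.183 ] [-1.9  0.3  4.5]
0.0664 [0.607  0.0861 0.1818] [-3.5  1.3  4.9]
0.0652 [0.6069 0.0861 0.1805] [-3.   0.6  5.4]
0.064 [0.6069 0.0861 0.1799] [-3.9  0.6  8.7]
0.0628 [0.607  0.086  0.1796] [-5.4  0.3 14.4]
15.3417 [0.60701239 0.08599889 0.17966697] [-5.14519305 -0.26854686 14.77474828] 0.01806904145959603
```

```bash
python3 - <<'E'
from h import *
ctrl.move_linear([.6072,.0862,.23],rate=.08)
ctrl.move_linear([.6072,.0862,.29],rate=.15)
ctrl.movep([0.649,-0.2345,0.29],down(0.1555)); ctrl.wait(.3)
s=ctrl.observe(); print(s["time_s"],s["tcp_pos"],s["opening"])
snap("wrist","w6"); snap("side","s6"); 
a=cv2.imread("pics/w6.png")[120:220,190:310];b=cv2.imread("pics/s6.png")[170:270,140:260];c=cv2.imread("pics/s6.png")[50:170,220:320]
d=cv2.imread("pics/w4.png")[120:220,190:310]
b=cv2.imread("pics/s6.png")[170:270,140:260]
c=cv2.imread("pics/s6.png")[60:160,210:330]
cv2.imwrite("pics/c6.png",cv2.resize(np.vstack([np.hstack([d,a]),np.hstack([b,c])]),None,fx=3,fy=3,interpolation=cv2.INTER_CUBIC))
E
```

```text
18.2167 [ 0.64942216 -0.23323594  0.29006815] 0.017585769729264875
```

View pics/c6.png

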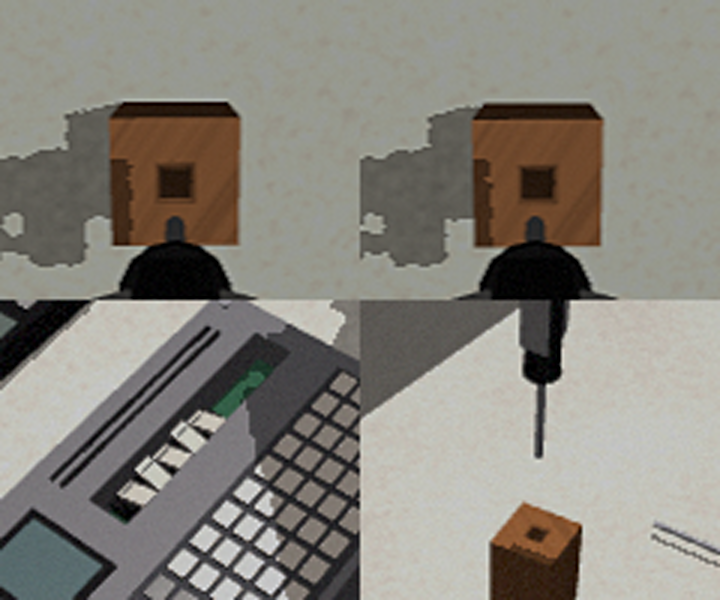

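```bash
python3 - <<'E'
from h import *
X,Y=.649,-.2345
ctrl.move_linear([X,Y,.21],rate=.1); f0=ctrl.observe()["force"]
for z in (.2,.185,.165,.145,.132,.129,.1275,.126,.1248):
    ctrl.move_linear([X,Y,z],rate=.06); s=ctrl.observe(); f=s["force"]-f0
    print(z,s["tcp_pos"].round(4),f.round(1))
    if f[2]>6: break
ok=s["tcp_pos"][2]<.1295; print(ok,s["time_s"])
if ok:
    claw.move_gripper(.06); ctrl.wait(.2)
    ctrl.move_linear([X,Y,.27],rate=.15); ctrl.wait(.2)
    s=ctrl.observe(); print(s["time_s"],s["opening"],s["grip_force"])
    snap("wrist","w7"); snap("side","s7")
    a=cv2.imread("pics/w7.png")[120:220,190:310];b=cv2.imread("pics/s7.png")[80:180,210:330]
    c=cv2.imread("pics/s7.png")[195:245,165:225]; d=cv2.imread("pics/w7.png")[140:190,0:60]
    k=lambda i,n:cv2.resize(i,None,fx=n,fy=n,interpolation=cv2.INTER_CUBIC)
    cv2.imwrite("pics/c7.png",np.vstack([np.hstack([k(a,3),k(b,3)]),np.hstack([k(c,6),k(d,6)])]))
    print(look("wrist","stylus_grip"),look("side","stylus_grip"))
E
```

```text
0.2 [ 0.6488 -0.2342  0.1995] [-1.7 -0.1  1. ]
0.185 [ 0.6487 -0.2343  0.1843] [-1.5  0.4  0.3]
0.165 [ 0.6488 -0.2344  0.1645] [-1.  -1.5 -0.3]
0.145 [ 0.6488 -0.2344  0.1445] [-0.8 -0.5 -0.2]
0.132 [ 0.6487 -0.2343  0.1314] [-1.  -1.1 -0.9]
0.129 [ 0.649  -0.2345  0.1289] [-1.  -0.1 -0.3]
0.1275 [ 0.649  -0.2345  0.1275] [-1.6 -0.  -0.3]
0.126 [ 0.6489 -0.2344  0.1259] [-0.8 -0.7  0.2]
0.1248 [ 0.6492 -0.2346  0.1254] [-1.5 -0.6  4.4]
True 22.3167
24.6417 0.06004145129681616 0.0
[([0.6533, -0.2327, 0.1705], 0.58)] [([0.645, -0.2229, 0.138], 0.72)]
```

View pics/c7.png

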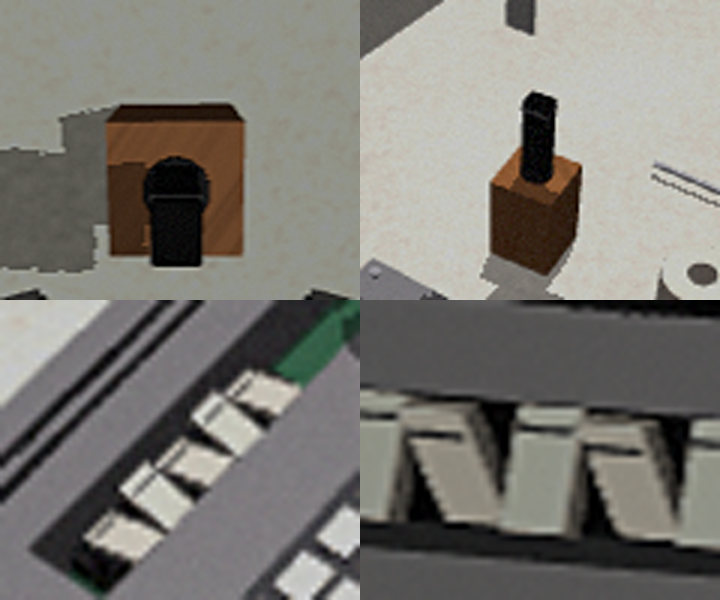

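The picture shows the stylus seated on its collar and the gripper clear. Rockers 2 and 4 stand equally flipped, while 1, 3 and 5 are unchanged.

```bash
python3 -c "
from rig import order; print(order.sign_off())"
```

```text
the job is handed in; nothing more can be done
None
```

I flipped the second rocker to the keypad side, left the other four as they were, put the stylus back fully home in its holder and let go, then handed the job in at about 25 s; I found the module's position from the camera pictures, not by feeling for it, and the hand-in returned no verdict.

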